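Snap the lid catches of a food tub shut along its edge

TASK

Close the lid of the full food tub: follow the row of four humped catches along its edge with closed fingertips, starting at the catch farthest from the round vent plug and working one by one towards the plug's end, pressing each catch fully down from above with a light touch. Do not lift the tub or shove it about, and leave the jar, the tin and the spice pot as they are; finish with the hand clear.

Things in the scene. Friction and masses are not known exactly. Their poses are not given: they have to be found in the camera images.
- tub: White plastic food tub, full, about 2.5 kg, standing loose on the table: 204 x 144 mm, with a flat blue-grey lid 226 mm (x) x 166 mm (y); the lid's flat top is 105 mm above the table. Origin: centre of the tub's underside. z up; x along the long side. The row of catches runs parallel to x along the edge on the -y side (50 mm from the centre line); the vent plug is near the -x end. The tub may stand at any yaw.
- lid_centre (a point): Centre of the lid's flat top, 105 mm above the table.
- plug_top (a point): Top centre of the round white vent plug, 36 mm across and 14 mm high above the lid, at x = -80, y = +35 mm of the tub. Only a landmark; not to be used.
- catch1_top (a point): Crest of catch 1, the first counted from the end away from the plug, at x = +66, y = -50 mm of the tub; the point moves with the catch. A catch is a white hump 36 mm long (along the row) and 20 mm wide, with a flat 14 mm crest and two sloping ends; its crest stands 6.5 mm above the lid when up and 1.5 mm when fully down. Pitch of the row 44 mm.
- catch2_top (a point): Crest of catch 2, the second counted from the end away from the plug, at x = +22, y = -50 mm of the tub; the point moves with the catch. Same shape as catch 1.
- catch3_top (a point): Crest of catch 3, the third counted from the end away from the plug, at x = -22, y = -50 mm of the tub; the point moves with the catch. Same shape as catch 1.
- catch4_top (a point): Crest of catch 4, the fourth counted from the end away from the plug, at x = -66, y = -50 mm of the tub; the point moves with the catch. Same shape as catch 1.
- catch1 (a joint): How far catch 1 is pressed down, in m: about 0 (0 to 0.0008) at the start, 0.005 fully down on its stop. It moves straight down into the lid when pressed on its crest from above (dragging low against its sloping end may jam it), resists with about 2.5 N of friction (no spring), and stays where it is left.
- catch2 (a joint): How far catch 2 is pressed down, in m: about 0 (0 to 0.0008) at the start, 0.005 fully down on its stop.
- catch3 (a joint): How far catch 3 is pressed down, in m: about 0 (0 to 0.0008) at the start, 0.005 fully down on its stop.
- catch4 (a joint): How far catch 4 is pressed down, in m: about 0 (0 to 0.0008) at the start, 0.005 fully down on its stop.
- jar_mid (a point): Amber preserve jar with steel cap, 68 mm across, 105 mm tall, standing to the left or the right of the tub; point at mid height. Leave alone.
- tin_mid (a point): Steel food tin, 74 mm across, 110 mm tall, standing on the other side from the jar; point at mid height. Leave alone.
- spice_mid (a point): Small spice pot, white with a black cap, 44 mm across, 80 mm tall, on the robot's left; point at mid height. Leave alone.

How it is judged:
By the outcome, as a careful person would: the job done as asked, in the order asked, and still so for the second after the job is handed in, with the robot touching nothing.
It also fails if it takes over 40 s, if anything falls off the work surface, if the arm or the gripper's body presses on something with over 40 N, if the wrist force passes 120 N, or if a joint passes its speed limit or range.

ROBOT

A 6-joint arm with a two-finger parallel gripper is mounted at the origin on the work surface. World frame = base frame: x ahead of the robot, y to its left, z up, the work surface at z = 0. Lengths are in m, angles in rad, forces in N, time in s.
With the tool pointing down it reaches from about 0.325 to 0.925 m from the base axis. Payload 3.1 kg.
Tool frame: the origin (TCP) lies at the very end of the fingers, on their centre line; the grasp point (between the pads) lies 19 mm behind it (arm.grasp_offset is the distance from the TCP to the grasp point, in m); z points along the fingers, y is the direction in which the jaws open and shut (so a half turn about z gives the same grasp; the last joint's range is limited). The gripper opens to 85 mm and grips with 20 to 120 N. Pads are 22 mm wide; open, the fingers measure 114 mm over their backs; the gripper's body (76 mm by 85 mm) begins 54 mm behind the grasp point. The pads swing forward as they close: fully open they stand 13 mm farther back than shut.
Start: joints at [-1.284, 0.217, 1.613, -0, 1.311, -0.112], TCP at [0.243, -0.576, 0.231] pointing down, gripper open.
Joint ranges: [-2.75, 2.75], [-0.78, 2.1], [0.31, 2.55], [-1.13, 4.27], [0.13, 2.63], [-2.58, 2.58]. Speed limits (rad/s): [2.79, 2.79, 3.14, 3.14, 3.14, 3.14].

INTERFACE

Orientations are given as a unit quaternion [x, y, z, w].
In Python, from cell import arm, get_image, camera_info, order gives the robot as it stands.
- The arm moves only by the tool step_arm, never from a script. Its argument "deltas" is a list of rows, each a list of 5 numbers: the finger opening in m, from 0 to 0.0854, then the shift along the tool's x, y, z in m, then the turn about the tool's z in rad. In form: [[jaw, x, y, z, yaw], ...]. A call has 1 to 10 rows; each row shifts and turns the commanded pose from where the row before left it, along the tool's axes as they then stand; what a row does not reach is not made up. A row lasts 1/12 s, in which the tool goes at most 41.7 mm and 7.16 degrees, less where a joint would pass 70% of its speed; a pose out of reach is approached as far as the arm can. A call with a gripper value outside its range is refused whole. The fingers move at their own pace and stop on an object; "newtons" is the grip in N (left out, the last holds). Time passes only in rows, so rows that do not move let the fingers close. It gives the time, the measured TCP pose, the force and the opening at its end, in the units of the state.
- arm.get_obs(): the state, without advancing time (a new reading comes with each control period).
- get_image(name): name is "scene" or "side" or "wrist"; returns (picture, depth): 384x512x3 uint8, red, green, blue; 384x512 float32, m along the optical axis (not along the pixel's ray), 0 where there is no reading.
- camera_info(name): a dict with "intrinsics" (3x3 intrinsics, pixels), "world_from_camera" (4x4, takes a point from camera to world coordinates). Camera axes: x right, y down, z forward; pixel columns grow to the right and rows downward; lengths in m; the calibration is good to about 2 mm. The wrist camera is an equidistant fisheye: a pixel r from the principal point sees the ray r / f radians off the axis. A picture is of the moment at which its call begins: read the wrist's pose just before it. camera_info takes no time and is no camera call; for the wrist camera it gives the pose at the moment of the call.
- order.job_done(): hands the job in, once; it reports no verdict.
The state is a dict: "time": time; "joint_pos": joint angles; "joint_velocities": joint speeds; "joint_efforts": joint torques, N m; "position": TCP position; "tcp_rot": TCP orientation; "ft_force": force on the tool from outside, world axes, zero at the start; "ft_torque": the same for the moment, N m; "finger_gap": finger opening in m.
Only numpy, scipy, OpenCV 4.12 (cv2) and the standard library are available. Lean on these libraries where they do the work, as an engineer would, in place of code of your own. Each camera call takes 0.05 s, during which the arm holds its last target.

## Working session

There is one attempt and no reset: what is moved stays moved. The work goes in short steps, Python scripts to look and compute and a tool call to move; the robot and the scene stay as the last step left them, time stands still between calls to the robot, and variables do not carry over. Pictures are saved under pics/ and viewed, and the job is handed in when it is done.

Besides the shell and the picture viewer there is one more tool, called after "Request:" as name(argument=value, ...) on one line, values as JSON. step_arm: Moves the arm, as the interface text tells. Its arguments: {"type":"object","properties":{"deltas":{"type":"array","items":{"type":"array","items":{"type":"number"}}},"newtons":{"type":"number"}},"required":["deltas"]}

```bash
mkdir -p pics; python3 - <<'E'
from cell import arm,get_image,camera_info
import cv2,numpy as np
o=arm.get_obs();print(o)
for n in("scene","side"):
    p,d=get_image(n);cv2.imwrite(f"pics/{n}0.png",p[:,:,::-1]);np.save(f"{n}0.npy",d)
    print(camera_info(n))
E
```

```text
{'time': 0.0, 'joint_pos': array([-1.28420050e+00,  2.17754853e-01,  1.61492117e+00,  2.31801488e-06,
        1.31129310e+00, -1.12181776e-01]), 'joint_velocities': array([-2.32103046e-04,  2.17550467e-04, -4.77150607e-04, -7.88909431e-05,
       -1.28334995e-03,  1.02557721e-03]), 'joint_efforts': array([ 3.77945526e-04, -3.96844161e+01, -3.03854549e+01, -1.75030045e-04,
        9.64425533e-03, -4.61380012e-06]), 'position': array([ 0.24248436, -0.57516715,  0.22997461]), 'tcp_rot': array([ 9.80187188e-01,  1.98069848e-01, -1.02375665e-04, -1.18381831e-03]), 'ft_force': array([-0.09512441,  0.03453506, -0.14434885]), 'ft_torque': array([-0.03200551, -0.04273537, -0.07487213]), 'finger_gap': 0.08539320793691729}
{'intrinsics': array([[488.16459989,   0.        , 263.50647983],
       [  0.        , 488.16459989, 190.94089501],
       [  0.        ,   0.        ,   1.        ]]), 'world_from_camera': array([[ 0.45891524,  0.73641828, -0.49707636,  1.16389747],
       [ 0.88847506, -0.37849577,  0.2595246 , -0.31171419],
       [ 0.00297736, -0.56073975, -0.82798676,  1.12342533],
       [ 0.        ,  0.        ,  0.        ,  1.        ]])}
{'intrinsics': array([[464.37942287,   0.        , 257.6297867 ],
       [  0.        , 464.37942287, 185.40602587],
       [  0.        ,   0.        ,   1.        ]]), 'world_from_camera': array([[-9.48353798e-01, -1.58629380e-01,  2.74703101e-01,
         2.54282621e-01],
       [-3.17214227e-01,  4.75487681e-01, -8.20540431e-01,
         9.40131724e-01],
       [-4.56120991e-04, -8.65302366e-01, -5.01250045e-01,
         6.76209721e-01],
       [ 0.00000000e+00,  0.00000000e+00,  0.00000000e+00,
         1.00000000e+00]])}
```

View pics/scene0.png

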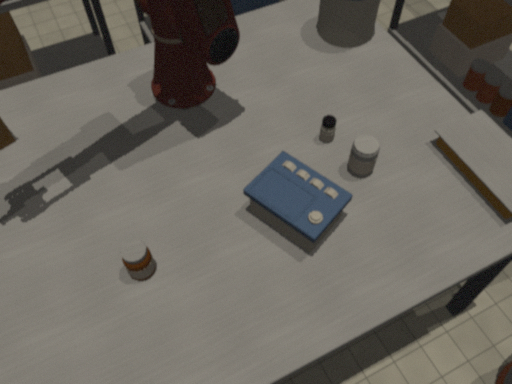

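View pics/side0.png

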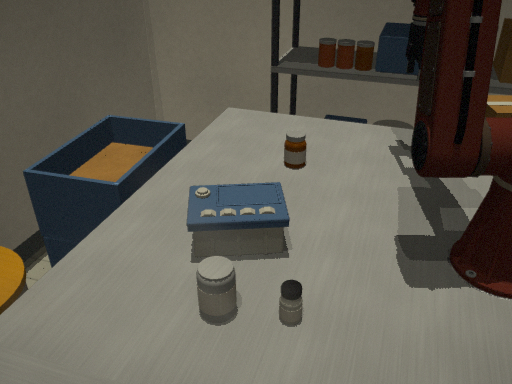

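```bash
python3 - <<'E'
import cv2
a=cv2.imread("pics/scene0.png")[145:245,235:360];b=cv2.imread("pics/side0.png")[175:240,180:295]
cv2.imwrite("pics/a1.png",cv2.resize(a,None,fx=6,fy=6,interpolation=2));cv2.imwrite("pics/b1.png",cv2.resize(b,None,fx=6.5,fy=6.5,interpolation=2))
E
```

```text
(no output)
```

View pics/a1.png

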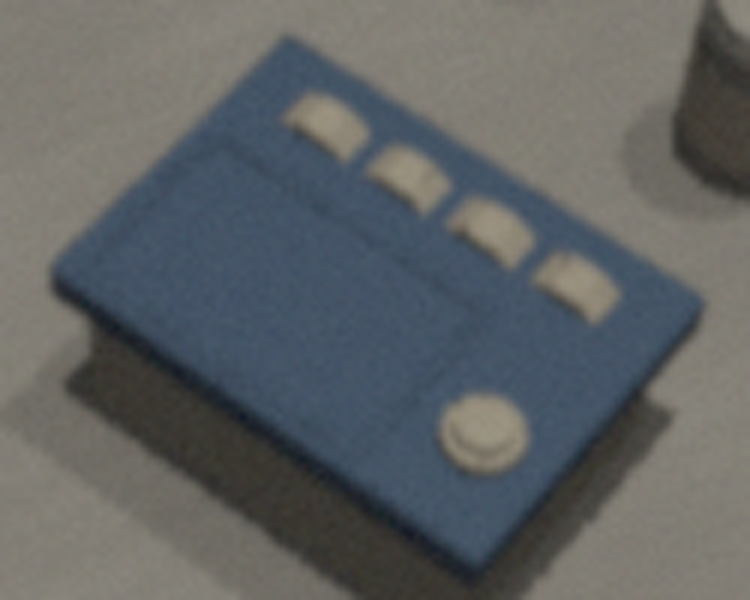

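View pics/b1.png

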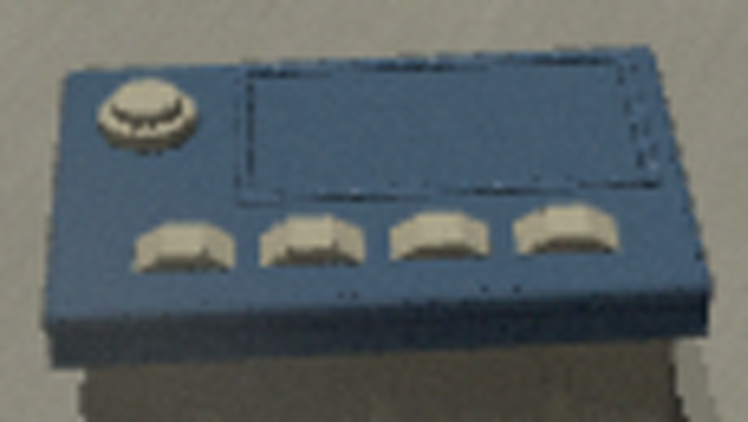

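```bash
cat > h.py <<'E'
import numpy as np
from cell import camera_info
def bp(n,px,z):
    c=camera_info(n);K=c["intrinsics"];T=c["world_from_camera"]
    r=np.array([np.linalg.solve(K,[u,v,1]) for u,v in px])@T[:3,:3].T
    return T[:3,3]+r*((z-T[2,3])/r[:,2])[:,None]
def fit(m,w):
    m=np.array(m)[:,:2];w=np.array(w)[:,:2];mc=m.mean(0);wc=w.mean(0);a=m-mc;b=w-wc
    th=np.arctan2((a[:,0]*b[:,1]-a[:,1]*b[:,0]).sum(),(a*b).sum())
    R=np.array([[np.cos(th),-np.sin(th)],[np.sin(th),np.cos(th)]]);t=wc-R@mc
    return th,t,(m@R.T+t-w)*1e3
E
python3 - <<'E'
from h import *
A=np.array([(288,38),(703,303),(475,575),(55,275)]);B=np.array([(66,72),(650,47),(708,293),(47,318)])
A=(A+.5)/6-.5+[235,145];B=(B+.5)/6.5-.5+[180,175]
mA=[(.113,-.083),(-.113,-.083),(-.113,.083),(.113,.083)];mB=[(-.113,.083),(.113,.083),(.113,-.083),(-.113,-.083)]
wA=bp("scene",A,.105);wB=bp("side",B,.105)
for m,w in((mA,wA),(mB,wB),(mA+mB,np.vstack([wA,wB]))):
    th,t,r=fit(m,w);print(np.degrees(th),t,r.round(1).tolist())
R=np.array([[np.cos(th),-np.sin(th)],[np.sin(th),np.cos(th)]])
for x in(.066,.022,-.022,-.066):print(R@[x,-.05]+t)
print("plug",R@[-.08,.035]+t)
print("jar/tin/spice tops",bp("scene",[(365,145),(329,120),(136,248)],.1))
d=np.load("scene0.npy");c=camera_info("scene");K=c["intrinsics"];T=c["world_from_camera"]
v,u=np.mgrid[0:384,0:512];P=np.stack([(u-K[0,2])/K[0,0]*d,(v-K[1,2])/K[1,1]*d,d],-1)@T[:3,:3].T+T[:3,3]
for m in mA: pass
for x in(.066,.022,-.022,-.066):
    for y in(-.05,0.01):
        q=R@[x,y]+t;D=np.linalg.norm(P[...,:2]-q,axis=-1);s=(D<.006)&(P[...,2]>.08);print(x,y,s.sum(),np.median(P[s][:,2]))
E
```

```text
-156.72135090842033 [0.59652928 0.08065397] [[-1.2, 0.3], [2.8, 3.1], [1.2, 0.8], [-2.8, -4.2]]
-157.05373905722212 [0.59060524 0.09070231] [[2.1, -0.6], [-2.3, -0.6], [-2.2, -1.8], [2.4, 3.0]]
-156.88782438810273 [0.59356726 0.08567814] [[-4.1, 5.7], [0.2, 7.9], [-1.8, 5.5], [-6.1, 1.0], [5.2, -5.2], [1.0, -5.9], [0.6, -7.2], [5.0, -1.8]]
[0.51323791 0.1057579 ]
[0.55370639 0.12302933]
[0.59417487 0.14030076]
[0.63464334 0.1575722 ]
plug [0.68088495 0.08488991]
jar/tin/spice tops [[ 0.54163762  0.32230218  0.1       ]
 [ 0.41971624  0.28323147  0.1       ]
 [ 0.55638478 -0.33091881  0.1       ]]
0.066 -0.05 15 0.11194551164991351
0.066 0.01 12 0.10604273034715306
0.022 -0.05 12 0.11168741440139385
0.022 0.01 16 0.10558867909318681
-0.022 -0.05 13 0.11164870915051606
-0.022 0.01 15 0.10495609883995538
-0.066 -0.05 14 0.11135338241545933
-0.066 0.01 14 0.10483131328020623
```

```bash
python3 - <<'E'
from h import *
from scipy.ndimage import label
for n in("scene","side"):
    d=np.load(n+"0.npy");c=camera_info(n);K=c["intrinsics"];T=c["world_from_camera"]
    v,u=np.mgrid[0:384,0:512];P=np.stack([(u-K[0,2])/K[0,0]*d,(v-K[1,2])/K[1,1]*d,d],-1)@T[:3,:3].T+T[:3,3]
    s=(np.hypot(P[...,0]-.594,P[...,1]-.086)<.16)&(d>0)
    lid=s&(P[...,2]>.09)
    tb=s&(P[...,2]<.03);print(n,"table z",np.median(P[tb][:,2]),"lid",lid.sum(),np.median(P[lid][:,2]))
    import cv2
    r=cv2.minAreaRect((P[lid][:,:2]*1000).astype(np.float32));print(r)
    L,k=label(lid&(P[...,2]>np.median(P[lid][:,2])+.0035))
    for i in range(1,k+1):
        q=P[L==i]
        if len(q)>8:print(len(q),q.mean(0).round(4),q[:,2].max().round(4), (q[:,:2].max(0)+q[:,:2].min(0))/2)
E
```

```text
scene table z 0.00046801258020123804 lid 5061 0.10536393513405073
((592.8082885742188, 82.68951416015625), (226.69981384277344, 169.53370666503906), 23.67149543762207)
52 [0.5129 0.1023 0.1116] 0.1156 [0.51179893 0.10338894]
45 [0.5527 0.1202 0.1116] 0.1166 [0.55139144 0.12021589]
53 [0.5927 0.1372 0.1114] 0.1159 [0.59393513 0.13744844]
51 [0.6324 0.1549 0.1111] 0.1162 [0.63150519 0.15503834]
152 [0.6821 0.0808 0.1162] 0.1257 [0.67974754 0.08179419]
side table z -0.0018322681287063491 lid 4032 0.10280983233338581
((592.593505859375, 85.80741119384766), (226.46612548828125, 170.17755126953125), 23.82494354248047)
121 [0.6781 0.0889 0.1128] 0.119 [0.68038475 0.08657252]
52 [0.5122 0.1056 0.1088] 0.111 [0.51286799 0.10352113]
56 [0.593  0.1402 0.1087] 0.1114 [0.59237542 0.13825964]
52 [0.5528 0.1242 0.1083] 0.1116 [0.55357111 0.12397779]
53 [0.6336 0.1573 0.1082] 0.1108 [0.63438254 0.15653282]
```

Request:
step_arm(deltas=[[0,0.01,-0.01,0,-0.01],[0,0.02,-0.02,0,0],[0,0.022,-0.022,0,0],[0,0.022,-0.022,0,0],[0,0.022,-0.022,0,0],[0,0.022,-0.022,0,0],[0,0.022,-0.022,0,0],[0,0.022,-0.022,0,0],[0,0.022,-0.022,0,0],[0,0.022,-0.022,0,0]], newtons=20)

```text
time: 0.93
position: [0.35, -0.3024, 0.2309]
tcp_rot: [0.979, 0.203, 0.0, -0.0]
ft_force: [0.1, 0.1, 0.5]
finger_gap: 0.0002
```

Request:
step_arm(deltas=[[0,0.022,-0.022,0,0],[0,0.022,-0.022,0,0],[0,0.022,-0.022,0,0],[0,0.022,-0.022,0,0],[0,0.022,-0.022,0,0],[0,0.022,-0.022,0,0],[0,0.022,-0.022,0,0],[0,0.022,-0.022,0,0],[0,0.02,-0.02,0,0],[0,0.01,-0.01,0,0]])

```text
time: 1.77
position: [0.4569, -0.0306, 0.231]
tcp_rot: [0.979, 0.205, 0.0, -0.001]
ft_force: [-0.4, 0.3, 0.1]
finger_gap: 0.0005
```

```bash
python3 - <<'E'
from cell import arm,get_image,camera_info
import cv2,numpy as np
o=arm.get_obs();print(o["position"],o["tcp_rot"]);c=camera_info("wrist");print(c)
p,d=get_image("wrist");cv2.imwrite("pics/w1.png",p[:,:,::-1]);np.save("w1.npy",d);np.savez("w1c.npz",K=c["intrinsics"],T=c["world_from_camera"])
E
```

```text
[ 0.45685841 -0.03056654  0.23098537] [ 9.78859842e-01  2.04530165e-01  1.08011446e-04 -8.99542706e-04]
{'intrinsics': array([[297.31863964,   0.        , 254.45792333],
       [  0.        , 297.31863964, 192.56677272],
       [  0.        ,   0.        ,   1.        ]]), 'world_from_camera': array([[ 4.00149257e-01, -8.73075314e-01, -2.78603783e-01,
         5.26575872e-01],
       [-9.16445760e-01, -3.82131813e-01, -1.18753726e-01,
         1.93941171e-04],
       [-2.78242204e-03,  3.02844471e-01, -9.53035930e-01,
         3.73329417e-01],
       [ 0.00000000e+00,  0.00000000e+00,  0.00000000e+00,
         1.00000000e+00]])}
```

View pics/w1.png

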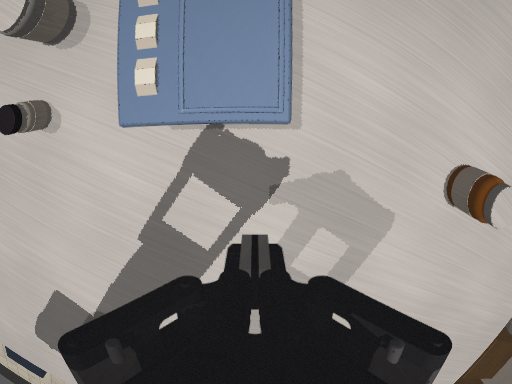

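```bash
cat >> h.py <<'E'
def wbp(K,T,px,z):
    px=np.atleast_2d(px).astype(float);a=(px-[K[0,2],K[1,2]])/K[0,0];r=np.hypot(*a.T)
    v=np.c_[a*(np.sin(r)/r)[:,None],np.cos(r)]@T[:3,:3].T
    return T[:3,3]+v*((np.asarray(z)-T[2,3])/v[:,2])[:,None]
def wproj(K,T,X):
    q=(np.atleast_2d(X)-T[:3,3])@T[:3,:3];th=np.arctan2(np.hypot(q[:,0],q[:,1]),q[:,2])
    return q[:,:2]/np.hypot(q[:,0],q[:,1])[:,None]*th[:,None]*K[0,0]+[K[0,2],K[1,2]]
E
python3 - <<'E'
from h import *;import cv2
c=np.load("w1c.npz");K,T=c["K"],c["T"]
print(wbp(K,T,[(147,77),(146.5,32),(120,126),(291,122)],[.1115,.1115,.105,.105]))
print("tcp px",wproj(K,T,[.4569,-.0306,.231]))
im=cv2.imread("pics/w1.png");cv2.imwrite("pics/w1a.png",cv2.resize(im[0:140,100:300],None,fx=4,fy=4,interpolation=2))
cv2.imwrite("pics/w1b.png",cv2.resize(im[220:300,205:305],None,fx=6,fy=6,interpolation=2))
E
```

```text
[[ 0.51127088  0.09983153  0.1115    ]
 [ 0.55018154  0.11746864  0.1115    ]
 [ 0.45785805  0.11227645  0.105     ]
 [ 0.52241676 -0.03670524  0.105     ]]
tcp px [[255.82157151 247.1978747 ]]
```

View pics/w1a.png

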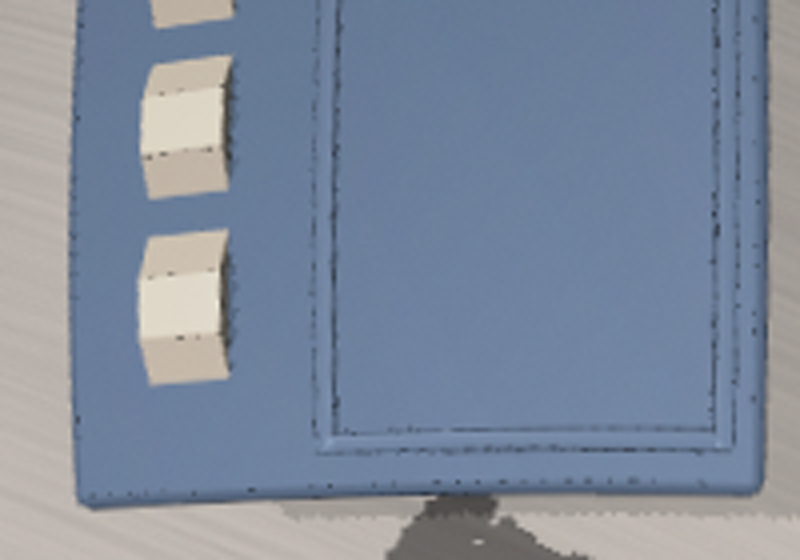

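View pics/w1b.png

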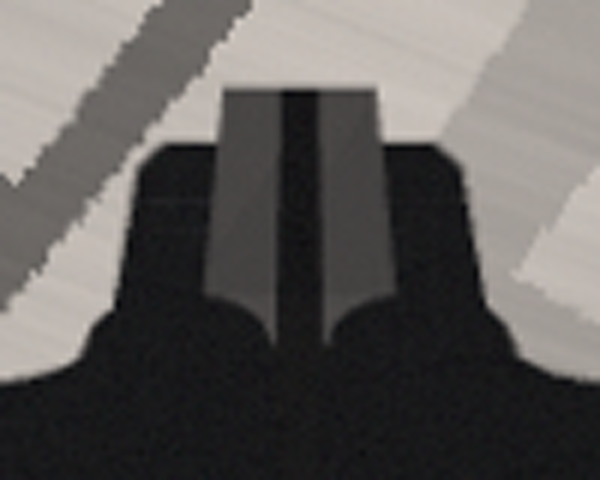

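Request:
step_arm(deltas=[[0,0.01,-0.01,0,0],[0,0.02,-0.02,0,0],[0,0.02,-0.02,0.01,0],[0,0.02,-0.02,0.02,0],[0,0.02,-0.02,0.02,0],[0,0.0137,-0.0099,0.02,0],[0,0,0,0.015,0],[0,0,0,0.006,0],[0,0,0,0,0]])

```text
time: 2.57
position: [0.51, 0.0987, 0.138]
tcp_rot: [0.979, 0.203, -0.003, -0.0]
ft_force: [-0.7, -0.5, -0.9]
finger_gap: 0.0001
```

```bash
python3 - <<'E'
from h import *
from cell import arm,get_image,camera_info
import cv2,numpy as np
o=arm.get_obs();print(o["position"],o["tcp_rot"],o["ft_force"]);c=camera_info("wrist");K,T=c["intrinsics"],c["world_from_camera"]
p,d=get_image("wrist");cv2.imwrite("pics/w2.png",p[:,:,::-1])
cv2.imwrite("pics/w2a.png",cv2.resize(p[100:300,155:355,::-1],None,fx=3,fy=3,interpolation=2))
np.savez("w2c.npz",K=K,T=T)
print(wproj(K,T,o["position"]))
p,d=get_image("side");cv2.imwrite("pics/s2.png",cv2.resize(p[140:260,160:320,::-1],None,fx=5,fy=5,interpolation=2));np.save("s2.npy",d)
E
```

```text
[0.51002487 0.09866929 0.13797447] [ 9.79113744e-01  2.03295000e-01 -2.70360869e-03 -3.31188098e-04] [-0.69221182 -0.46784053 -0.85464551]
[[255.74880825 247.25443114]]
```

View pics/w2a.png

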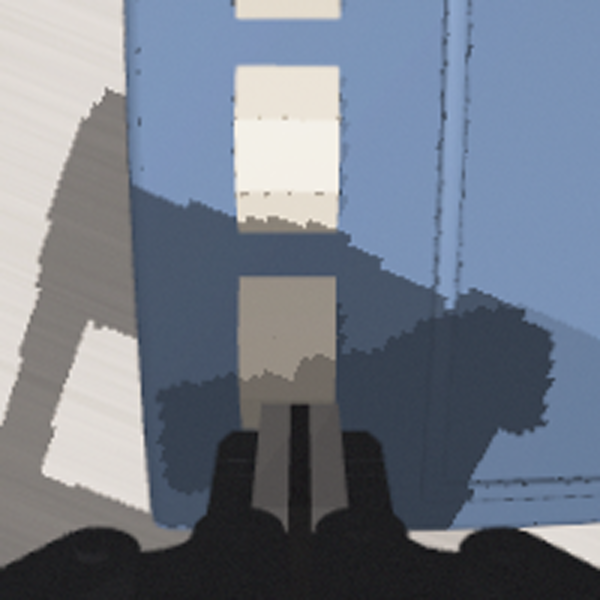

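View pics/s2.png

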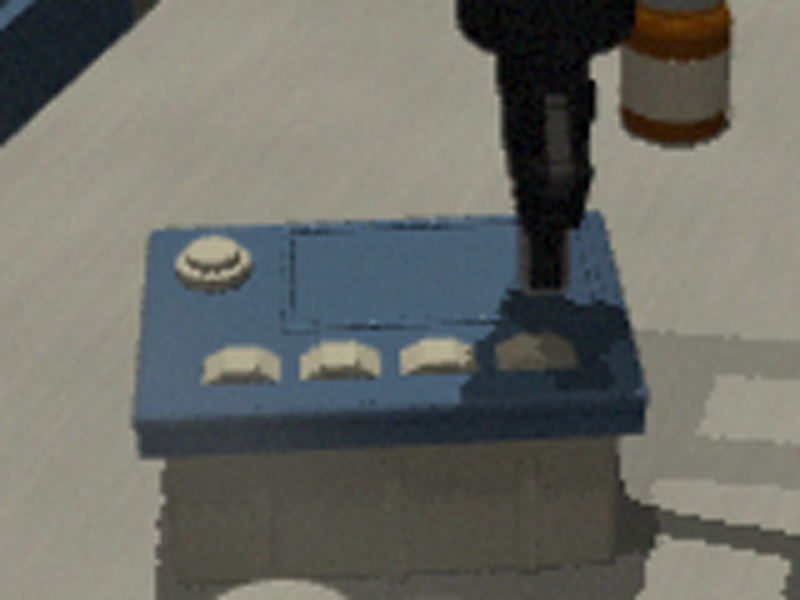

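```bash
python3 - <<'E'
from h import *
c=np.load("w2c.npz");K,T=c["K"],c["T"]
r=np.array([np.cos(.409),np.sin(.409)])
w=wbp(K,T,[(251,151.3),(251,100+42/3),(251,100+253/3)],[.1115,.105,.105]);print(w)
print("catch1",w[0,:2]-.044*r)
X=np.array([.51,.0987,.138]);print(wproj(K,T,[X+[*(.011*r),0],X-[*(.011*r),0], X+[*(.007*r),0]]))
E
```

```text
[[0.55235234 0.12002586 0.1115    ]
 [0.57169283 0.12846613 0.105     ]
 [0.53241041 0.11154732 0.105     ]]
catch1 [0.51198151 0.10252741]
[[255.71679354 228.91652268]
 [255.63916729 264.51674706]
 [255.70292524 235.73150926]]
```

Request:
step_arm(deltas=[[0,0.0033,-0.0027,0,0],[0,0,0,0.006,0],[0,0,0,0.006,0],[0,0,0,0.004,0],[0,0,0,0,0],[0,0,0,0,0]])

```text
time: 3.17
position: [0.514, 0.1024, 0.1237]
tcp_rot: [0.979, 0.203, -0.001, -0.0]
ft_force: [0.2, 0.6, 0.6]
finger_gap: 0.0
```

Request:
step_arm(deltas=[[0,-0.0018,-0.0008,0.003,0],[0,0,0,0.004,0],[0,0,0,0.003,0],[0,0,0,0.001,0],[0,0,0,0,0]])

```text
time: 3.58
position: [0.5121, 0.1025, 0.1127]
tcp_rot: [0.979, 0.203, -0.001, -0.0]
ft_force: [0.4, -0.4, 0.1]
finger_gap: -0.0006
```

Request:
step_arm(deltas=[[0,0,0,0.001,0],[0,0,0,0.001,0],[0,0,0,0,0]])

```text
time: 3.83
position: [0.5127, 0.1025, 0.1114]
tcp_rot: [0.979, 0.203, 0.0, 0.0]
ft_force: [-0.3, -0.1, 1.0]
finger_gap: 0.0
```

Request:
step_arm(deltas=[[0,0,0,0.001,0],[0,0,0,0.001,0],[0,0,0,0,0]])

```text
time: 4.08
position: [0.5128, 0.1025, 0.1095]
tcp_rot: [0.979, 0.203, 0.0, 0.0]
ft_force: [-0.3, -0.1, 3.0]
finger_gap: -0.0
```

Request:
step_arm(deltas=[[0,0,0,0.001,0],[0,0,0,0.001,0],[0,0,0,0,0]])

```text
time: 4.33
position: [0.5128, 0.1025, 0.1073]
tcp_rot: [0.979, 0.203, 0.0, 0.0]
ft_force: [-0.2, 0.4, 1.7]
finger_gap: 0.0004
```

Request:
step_arm(deltas=[[0,0,0,0.0007,0],[0,0,0,0.0007,0],[0,0,0,0,0]])

```text
time: 4.58
position: [0.5128, 0.1025, 0.1065]
tcp_rot: [0.979, 0.203, 0.0, 0.0]
ft_force: [-1.2, -0.6, 4.5]
finger_gap: -0.0003
```

Request:
step_arm(deltas=[[0,0,0,0.0007,0],[0,0,0,0,0]])

```text
time: 4.75
position: [0.5128, 0.1025, 0.1065]
tcp_rot: [0.979, 0.203, -0.0, 0.0]
ft_force: [-3.2, -0.4, 9.0]
finger_gap: 0.0002
```

Request:
step_arm(deltas=[[0,0,0,-0.003,0],[0,0,0,-0.006,0],[0,0,0,-0.004,0],[0,0,0,0,0],[0,0.012,0,0,0],[0,0.02,0,0,0],[0,0.0116,0,0,0],[0,0,0,0,0],[0,0,0,0,0]])

```text
time: 5.5
position: [0.5524, 0.1199, 0.1179]
tcp_rot: [0.979, 0.203, -0.0, 0.0]
ft_force: [0.3, -0.3, -0.5]
finger_gap: -0.0001
```

Check catch 1 stayed down and alignment.

```bash
cat > look.py <<'E'
import sys
from h import *
from cell import arm,get_image,camera_info
import cv2
n=sys.argv[1]
p,d=get_image("side");a=cv2.resize(p[150:240,170:300,::-1],None,fx=6,fy=6,interpolation=2);cv2.imwrite(f"pics/s{n}.png",a)
p,d=get_image("wrist");cv2.imwrite(f"pics/w{n}.png",cv2.resize(p[100:300,155:355,::-1],None,fx=3,fy=3,interpolation=2))
E
python3 look.py 3
```

```text
(no output)
```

View pics/s3.png

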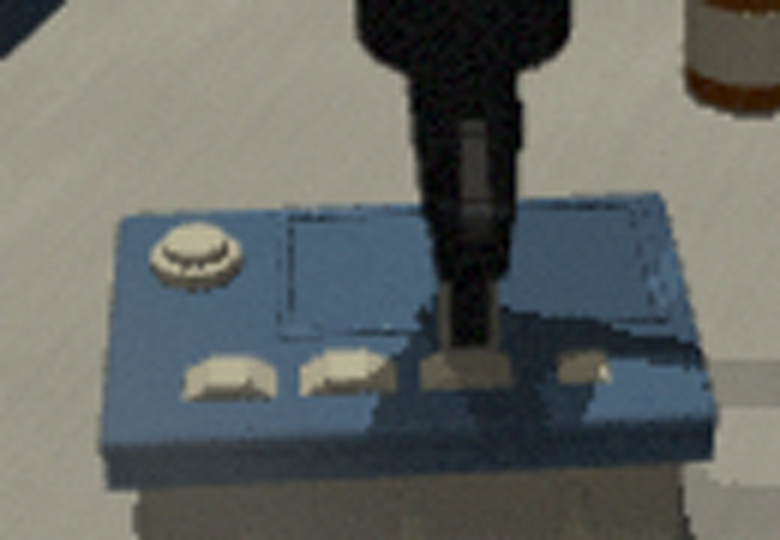

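View pics/w3.png

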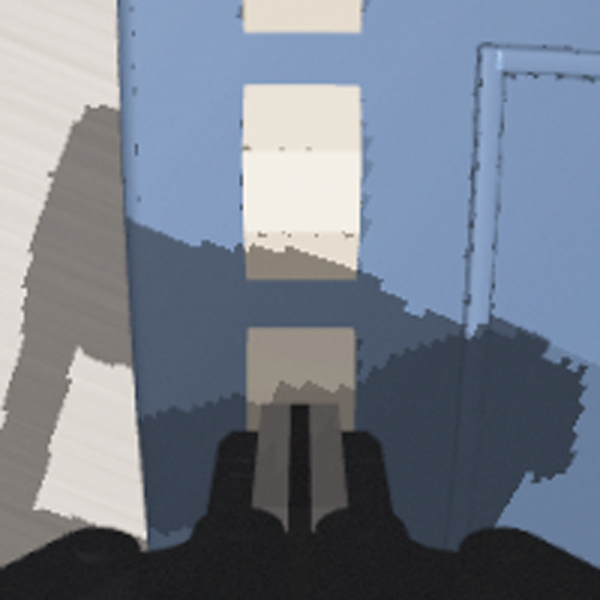

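Catch 1 (side view, crop 583,366) sits clearly lower. The tip is centred over catch 2 (wrist view: row centre u≈302, tip u≈300).

Request:
step_arm(deltas=[[0,0,0,0.002,0],[0,0,0,0.002,0],[0,0,0,0.001,0],[0,0,0,0.001,0],[0,0,0,0.001,0],[0,0,0,0.001,0],[0,0,0,0.001,0],[0,0,0,0.001,0],[0,0,0,0,0]])

```text
time: 6.35
position: [0.5524, 0.1198, 0.1081]
tcp_rot: [0.979, 0.203, -0.0, 0.0]
ft_force: [-1.1, -0.3, 2.0]
finger_gap: 0.0001
```

Request:
step_arm(deltas=[[0,0,0,0.0007,0],[0,0,0,0.0006,0],[0,0,0,0,0]])

```text
time: 6.6
position: [0.5525, 0.1198, 0.1068]
tcp_rot: [0.979, 0.203, -0.0, 0.0]
ft_force: [-1.8, -0.4, 2.2]
finger_gap: -0.0001
```

Request:
step_arm(deltas=[[0,0,0,0.0006,0],[0,0,0,0.0004,0],[0,0,0,0,0]])

```text
time: 6.85
position: [0.5525, 0.1198, 0.1066]
tcp_rot: [0.979, 0.203, -0.0, 0.0]
ft_force: [-2.8, -1.1, 5.8]
finger_gap: 0.0
```

Request:
step_arm(deltas=[[0,0,0,0.0005,0],[0,0,0,0,0]])

```text
time: 7.02
position: [0.5526, 0.1198, 0.1065]
tcp_rot: [0.979, 0.203, -0.0, 0.0]
ft_force: [-4.4, -0.9, 7.6]
finger_gap: -0.0001
```

Request:
step_arm(deltas=[[0,0,0,-0.003,0],[0,0,0,-0.006,0],[0,0,0,-0.004,0],[0,0,0,0,0],[0,0.012,0,0,0],[0,0.02,0,0,0],[0,0.012,0,0,0],[0,0,0,0,0],[0,0,0,0,0]])

```text
time: 7.77
position: [0.593, 0.1374, 0.1182]
tcp_rot: [0.979, 0.203, -0.0, 0.0]
ft_force: [0.9, 0.4, -0.7]
finger_gap: 0.0
```

Request:
step_arm(deltas=[[0,0,0,0.002,0],[0,0,0,0.002,0],[0,0,0,0.001,0],[0,0,0,0.001,0],[0,0,0,0.001,0],[0,0,0,0.001,0],[0,0,0,0.001,0],[0,0,0,0.001,0],[0,0,0,0.001,0],[0,0,0,0,0]])

```text
time: 8.6
position: [0.5928, 0.1373, 0.1072]
tcp_rot: [0.979, 0.203, -0.0, 0.0]
ft_force: [-0.8, -0.4, 0.7]
finger_gap: 0.0
```

Request:
step_arm(deltas=[[0,0,0,0.0006,0],[0,0,0,0.0005,0],[0,0,0,0,0]])

```text
time: 8.85
position: [0.5931, 0.1373, 0.1066]
tcp_rot: [0.979, 0.203, 0.0, 0.0]
ft_force: [-2.5, -0.2, 3.7]
finger_gap: 0.0
```

Request:
step_arm(deltas=[[0,0,0,0.0006,0],[0,0,0,0.0002,0],[0,0,0,0,0]])

```text
time: 9.1
position: [0.593, 0.1373, 0.1065]
tcp_rot: [0.979, 0.203, -0.0, 0.0]
ft_force: [-4.1, -0.9, 6.9]
finger_gap: -0.0001
```

Request:
step_arm(deltas=[[0,0,0,-0.003,0],[0,0,0,-0.006,0],[0,0,0,-0.004,0],[0,0,0,0,0],[0,0.012,0,0,0],[0,0.02,0,0,0],[0,0.012,0,0,0],[0,0,0,0,0],[0,0,0,0,0]])

```text
time: 9.85
position: [0.6335, 0.1549, 0.1183]
tcp_rot: [0.979, 0.203, -0.0, 0.0]
ft_force: [0.2, 0.1, -0.2]
finger_gap: 0.0001
```

```bash
python3 look.py 4
```

```text
(no output)
```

View pics/s4.png

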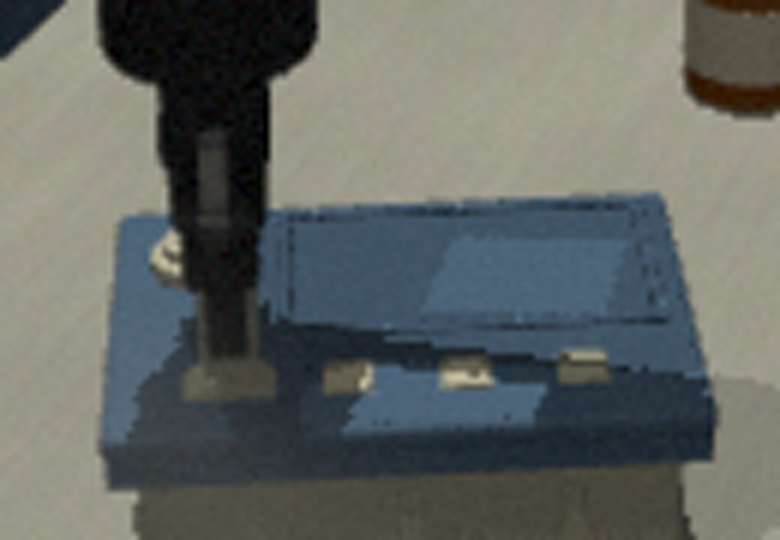

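View pics/w4.png

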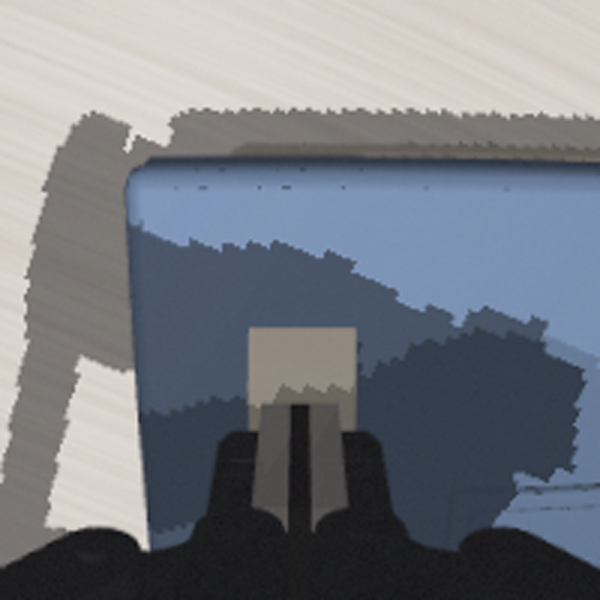

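Side view: catches 1–3 (583, 467 and 347 px) are sunk alike. The tip is centred over catch 4 (230,375), and the tub hasn't moved.

Request:
step_arm(deltas=[[0,0,0,0.002,0],[0,0,0,0.002,0],[0,0,0,0.001,0],[0,0,0,0.001,0],[0,0,0,0.001,0],[0,0,0,0.001,0],[0,0,0,0.001,0],[0,0,0,0.001,0],[0,0,0,0.001,0],[0,0,0,0,0]])

```text
time: 10.78
position: [0.6332, 0.1547, 0.1074]
tcp_rot: [0.979, 0.203, -0.0, 0.0]
ft_force: [-0.7, 0.2, 2.2]
finger_gap: -0.0
```

Request:
step_arm(deltas=[[0,0,0,0.0006,0],[0,0,0,0.0005,0],[0,0,0,0,0]])

```text
time: 11.03
position: [0.6333, 0.1548, 0.1066]
tcp_rot: [0.979, 0.203, -0.0, 0.0]
ft_force: [-3.2, -1.1, 2.7]
finger_gap: 0.0001
```

Request:
step_arm(deltas=[[0,0,0,0.0006,0],[0,0,0,0.0002,0],[0,0,0,0,0]])

```text
time: 11.28
position: [0.6333, 0.1548, 0.1066]
tcp_rot: [0.979, 0.203, -0.0, 0.0]
ft_force: [-3.6, -1.6, 6.5]
finger_gap: -0.0004
```

Request:
step_arm(deltas=[[0,0,0,-0.003,0],[0,0,0,-0.008,0],[0,0,0,-0.02,0],[0,0,0,-0.03,0],[0,0,0,-0.03,0],[0,0,0.01,-0.03,0],[0,-0.01,0.02,0,0],[0,-0.02,0.025,0,0],[0,-0.02,0.025,0,0],[0,-0.02,0.025,0,0]])

```text
time: 12.12
position: [0.611, 0.0298, 0.2273]
tcp_rot: [0.979, 0.203, 0.001, 0.0]
ft_force: [1.3, -0.5, 0.8]
finger_gap: -0.0002
```

Request:
step_arm(deltas=[[0,-0.02,0.025,0,0],[0,-0.02,0.025,0,0],[0,-0.02,0.025,0,0],[0,-0.02,0.025,0,0],[0,-0.02,0.025,0,0],[0,-0.02,0.025,0,0],[0,-0.01,0.01,0,0],[0,0,0,0,0],[0,0,0,0,0]])

```text
time: 12.87
position: [0.5552, -0.168, 0.2267]
tcp_rot: [0.979, 0.202, 0.001, -0.0]
ft_force: [0.6, 1.0, -0.2]
finger_gap: 0.0001
```

```bash
python3 - <<'E'
from h import *
from cell import arm,get_image
import cv2
print(arm.get_obs()["position"],arm.get_obs()["ft_force"])
p,d=get_image("side");np.save("s9.npy",d);cv2.imwrite("pics/s9.png",cv2.resize(p[120:330,160:320,::-1],None,fx=2.8,fy=2.8,interpolation=2));cv2.imwrite("pics/s9b.png",cv2.resize(p[175:240,180:295,::-1],None,fx=6.5,fy=6.5,interpolation=2))
c=camera_info("side");K=c["intrinsics"];T=c["world_from_camera"]
v,u=np.mgrid[0:384,0:512]
P=np.stack([(u-K[0,2])/K[0,0]*d,(v-K[1,2])/K[1,1]*d,d],-1)@T[:3,:3].T+T[:3,3]
lid=(np.hypot(P[...,0]-.594,P[...,1]-.086)<.16)&(P[...,2]>.09)&(P[...,2]<.13)
print(cv2.minAreaRect((P[lid][:,:2]*1000).astype(np.float32)),np.median(P[lid][:,2]))
for q in((.512,.1025),(.5525,.12),(.593,.1375),(.6335,.155)):
    s=lid&(np.hypot(P[...,0]-q[0],P[...,1]-q[1]-.002)<.006);print(s.sum(),np.median(P[s][:,2]),np.median(P[s][:,2])-np.median(P[lid][:,2]))
E
```

```text
[ 0.55523485 -0.16801598  0.22673122] [ 0.64038988  1.02299553 -0.2154948 ]
((592.913818359375, 85.68838500976562), (225.49993896484375, 170.87655639648438), 23.279380798339844) 0.10271823941855646
14 0.10425678004063044 0.0015385406220739806
11 0.10437740896135228 0.0016591695427958242
13 0.10400126394436648 0.0012830245258100281
13 0.10426679044625942 0.0015485510277029602
```

View pics/s9b.png

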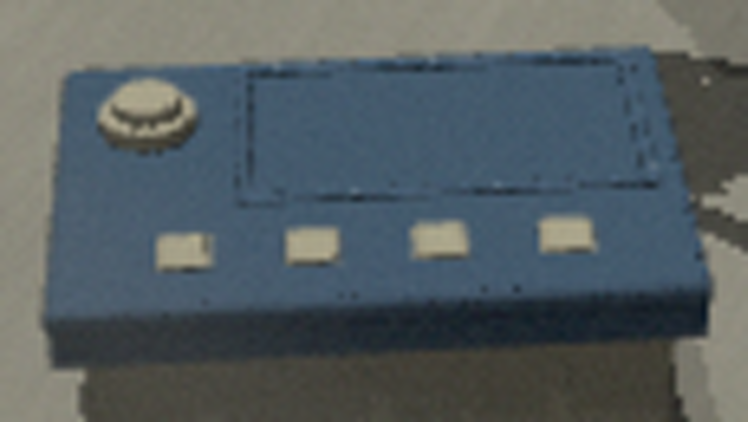

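View pics/s9.png

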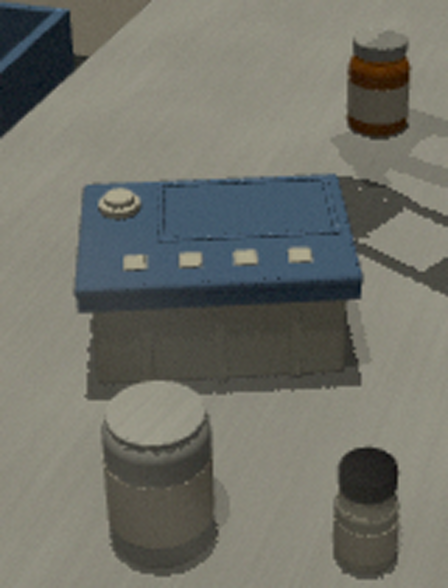

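All four catches stand about 1.5 mm above the lid, and the tub's corners are at the same pixels as at the start.

```bash
python3 -c "
from cell import order;print(order.job_done())"
```

```text
the job is handed in; nothing more can be done
None
```

All four catches are pressed fully down, in order from the one farthest from the plug to the plug's end, and the job is handed in. I used closed fingertips from straight above and lifted clear between catches. Each press ended on its stop, with the fingertips at about 0.1065 m and a vertical force of 6.5–9 N at the end of the press.

- **Catches:** the last depth image shows them 1.3–1.7 mm above the lid, against 1.5 mm nominal when fully down.
- **Tub and other items:** in the side image the tub's lid corners are at the same pixels as at the start. The depth outlines before and after agree to 0.4 mm. The jar, tin and spice pot are standing; I checked them by eye only, and the hand never went near them.
- **Hand:** it finished clear at about (0.555, -0.168, 0.227), touching nothing, at 12.9 s.

**Disagreement:** the lid corners I picked by eye in the scene and side pictures differed by about 11 mm, consistent with a height error of about 5 mm. I used the depth data and the wrist camera for positions instead, and those agreed to about 2–3 mm.

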